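# Close the washed ink jars and stack them by size

## Robot

A 6-joint arm with a two-finger parallel gripper is mounted at the origin on the work surface. World frame = base frame: x ahead of the robot, y to its left, z up, the work surface at z = 0. Lengths are in m, angles in rad, forces in N, time in s.
With the tool pointing down it reaches from about 0.375 to 0.975 m from the base axis. Payload 3.8 kg.
Tool frame: the origin (TCP) lies on the centre line of the jaws, within the pads' length; the fingertips stand 19 mm ahead of it and the grasp point (between the pads) is the TCP; z points along the fingers, y is the line along which they close (so a half turn about z gives the same grasp; the last joint's range is limited). The gripper opens to 85 mm and grips with 20 to 120 N. Pads are 22 mm wide; open, the fingers measure 114 mm over their backs; the gripper's body (76 mm by 85 mm) begins 54 mm behind the grasp point. The pads swing forward as they close: fully open they stand 13 mm farther back than shut.
Start: joints at [-1.28, 0.264, 1.604, -0, 1.274, -0.037], TCP at [0.217, -0.639, 0.25] pointing down, gripper open.
Joint ranges: [-2.63, 2.63], [-0.94, 2.18], [0.31, 2.57], [-1.31, 4.45], [0, 2.66], [-2.55, 2.55]. Speed limits (rad/s): [2.57, 2.57, 3.14, 3.14, 3.14, 3.14].

## Interface

Orientations are given as a unit quaternion [w, x, y, z].
In Python, from plant import goto, move_linear, set_joints, move_gripper, pause, inverse_kinematics, state, capture, PlanningError, close_job, silhouettes gives the robot as it stands. The module is installed in compiled form; this text tells all that it offers. Calls block until the motion is done:
- goto(position, orientation): joint-space move of the TCP to a pose.
- move_linear(position, ori=None, max_speed=0.15, f_stop=None): straight line of the TCP; ori=None keeps the orientation; max_speed is the mean speed in m/s. With f_stop (N) it stops when the force on the tool has changed by that much, and returns True; else False.
- set_joints(angles): joint-space move.
- move_gripper(opening): finger opening in m; the grip force is fixed at half the most; returns when the fingers have stopped.
- pause(seconds).
- inverse_kinematics(position, orientation): joint angles nearest the present ones, or None.
- state(): the state.
- capture(name): name is "scene" or "side" or "wrist"; returns a dict with "img" (384x512x3 uint8, blue, green, red), "mtx" (3x3 intrinsics, pixels), "R" (3x3) and "t" (3): a world point X has camera coordinates R X + t. Camera axes: x right, y down, z forward; pixel columns grow to the right and rows downward; lengths in m; the calibration is good to about 2 mm. A picture is of the moment at which its call begins. There is no depth.
A pose or a line that the arm cannot do raises PlanningError and nothing moves.
- close_job(): hands the job in; it is judged then, once.
Trained networks look in a picture, given as the dict that the camera call returned (one of the last four; its "shot" number tells which), for a name from the list of things; names that differ only in an ending like _2 or _b are one class to them, and where a whole thing is asked for, a point or a joint stands for the part that bears it (a point fixed in the world has none). Each returns a list of dicts, best first, with "conf" (0 to 1); they miss things now and then, are a little off and sometimes report something else, mostly with a low value. They report only what shows in the picture. A call takes as long as a camera call.
- silhouettes(thing, picture): "pixels" (384x512 bool, what is visible of it) and "centre" ([column, row] in pixels, amid what is visible of it).
The state is a dict: "clock": time; "joint_pos": joint angles; "joint_vel": joint speeds; "joint_efforts": joint torques, N m; "tool_pos": TCP position; "orientation": TCP orientation; "wrist_force": force on the tool from outside, world axes, zero at the start; "ft_torque": the same for the moment, N m; "opening": finger opening in m; "finger_force": force on a finger pad.
Only numpy, scipy, OpenCV 4.12 (cv2) and the standard library are available. Lean on these libraries where they do the work, as an engineer would, in place of code of your own. Each camera call takes 0.05 s, during which the arm holds its last target. There are 200 camera calls.

## Task

The three washed ink jars are to be put away: put each jar's own lid on it, fully seated, and stack the closed jars where the largest one stands, largest at the bottom, then the middle one, then the smallest on top, upright and neatly centred on one another. Leave the largest jar in its place, and do not disturb the tape roll, the cup, the ink knife or the bottle.

Things in the scene. Friction and masses are not known exactly. Their poses are not given: they have to be found in the camera images.
- jar_large: largest white plastic ink jar, open, upright: round body 66 mm across, straight from foot to 54 mm high, shoulder at 58 mm, then a tapered neck 14 mm high (50 mm across at the shoulder, 44 at the top); 72 mm high in all, 77 with its lid seated. Wall 3 mm. Origin: centre of its underside; z up. Stays where it stands
- jar_medium: middle white plastic ink jar, open, upright: round body 52 mm across, straight from foot to 42 mm high, shoulder at 46 mm, then a tapered neck 14 mm high (39 mm across at the shoulder, 34 at the top); 60 mm high in all, 65 with its lid seated. Wall 3 mm. Origin: centre of its underside; z up
- jar_small: smallest white plastic ink jar, open, upright: round body 40 mm across, straight from foot to 30 mm high, shoulder at 34 mm, then a tapered neck 14 mm high (27 mm across at the shoulder, 22 at the top); 48 mm high in all, 53 with its lid seated. Wall 3 mm. Origin: centre of its underside; z up
- lid_large: lid of the largest jar: round black cap lying top up, 62 mm across, 18 mm high; below a cavity 57 mm across, 13 deep, under a flat 5 mm roof. It drops loosely over the neck, no screwing, until the roof rests on the neck's rim. Origin: centre of its lower edge; z up. Seated, its origin is 59 mm above the jar's underside
- lid_medium: lid of the middle jar: round black cap lying top up, 50 mm across, 18 mm high; below a cavity 45 mm across, 13 deep, under a flat 5 mm roof. It drops loosely over the neck, no screwing, until the roof rests on the neck's rim. Origin: centre of its lower edge; z up. Seated, its origin is 47 mm above the jar's underside
- lid_small: lid of the smallest jar: round black cap lying top up, 38 mm across, 18 mm high; below a cavity 33 mm across, 13 deep, under a flat 5 mm roof. It drops loosely over the neck, no screwing, until the roof rests on the neck's rim. Origin: centre of its lower edge; z up. Seated, its origin is 35 mm above the jar's underside
- tape_roll: bystander: brown cardboard-coloured roll of tape lying flat, 74 mm across, hole 54 mm, 24 mm high. Origin: centre of its underside
- cup: bystander: white ceramic cup without handle, 68 mm across its mouth, 60 mm high, no neck. Origin: centre of its underside
- ink_knife: bystander: ink knife (spatula), 240 mm long, lying flat at the right-hand side. Origin: on its underside
- cleaner: bystander: white bottle with a red cap, 64 mm across, 170 mm high, standing at the left-hand side. Origin: centre of its underside

How it is judged:
At the end, for the whole second after the job is handed in: Each lid sits on its own jar (centred within 8 mm, at its seated height within 4 mm); the middle jar stands on the largest jar's lid and the smallest jar on the middle jar's lid (centred within 12 mm, height within 4 mm); all upright within 0.1 rad and at rest (z of lid_large in the frame of jar_large between 0.055 and 0.063 m and horizontal distance between lid_large and jar_large below 0.008 m and angle between each of jar_large, lid_large, jar_medium, lid_medium, jar_small, lid_small's own z axis and vertical below 0.1 rad and linear speed of each of jar_large, lid_large, jar_medium, lid_medium, jar_small, lid_small below 0.02 m/s and z of lid_medium in the frame of jar_medium between 0.043 and 0.051 m and horizontal distance between lid_medium and jar_medium below 0.008 m and z of lid_small in the frame of jar_small between 0.031 and 0.039 m and horizontal distance between lid_small and jar_small below 0.008 m and z of jar_medium in the frame of lid_large between 0.014 and 0.022 m and horizontal distance between jar_medium and lid_large below 0.012 m and z of jar_small in the frame of lid_medium between 0.014 and 0.022 m and horizontal distance between jar_small and lid_medium below 0.012 m); the robot touches nothing.
It fails at once if the largest jar is shifted more than 30 mm from where it stood (distance of jar_large from where it was at the start of the episode above 0.03 m).
It fails at once if a bystander (tape roll, cup, ink knife or bottle) is moved more than 25 mm (distance of any of tape_roll, cup, ink_knife, cleaner from where it was at the start of the episode above 0.025 m).
It also fails if it takes over 128 s, if anything falls off the work surface, if the arm or the gripper's body presses on something with over 40 N, if the wrist force passes 120 N, or if a joint passes its speed limit or range.

## Working session

There is one attempt and no reset: what is moved stays moved. The work goes in short steps, each a Python script; the robot and the scene stay as the last script left them, time stands still between calls to the robot, and variables do not carry over. Pictures are saved under pics/ and viewed, at most 14 in all, crops included, and the job is handed in when it is done.

```bash
mkdir -p pics; python3 - <<'E'
from plant import *
import cv2,numpy as np
s=state();print({k:np.round(v,3).tolist() for k,v in s.items()})
for n in ("scene","side"):
    p=capture(n);cv2.imwrite(f"pics/{n}0.png",p["img"])
    print(n,np.round(p["mtx"],1).tolist(),np.round(-p["R"].T@p["t"],3))
    for th in "jar_large jar_medium jar_small lid_large lid_medium lid_small tape_roll cup ink_knife cleaner".split():
        print(th,[(round(float(d["conf"]),2),np.round(d["centre"]).tolist(),int(d["pixels"].sum())) for d in silhouettes(th,p)[:3]])
E
```

```text
{'clock': 0.0, 'joint_pos': [-1.28, 0.265, 1.605, -0.0, 1.274, -0.037], 'joint_vel': [-0.002, -0.001, 0.0, -0.0, -0.0, 0.001], 'joint_efforts': [0.002, -51.511, -36.731, -0.0, 0.013, 0.0], 'tool_pos': [0.217, -0.638, 0.249], 'orientation': [-0.001, 0.987, 0.163, -0.0], 'wrist_force': [0.299, 0.838, 0.333], 'ft_torque': [-0.019, 0.004, 0.023], 'finger_force': 0.0, 'opening': 0.086}
scene [[434.7, 0.0, 256.2], [0.0, 434.7, 191.8], [0.0, 0.0, 1.0]] [1.121 0.074 1.023]
jar_large [(0.6, [156.0, 173.0], 624), (0.17, [289.0, 231.0], 639)]
jar_medium [(0.87, [222.0, 230.0], 421)]
jar_small [(0.64, [227.0, 174.0], 183)]
lid_large [(0.68, [362.0, 189.0], 396)]
lid_medium [(0.65, [146.0, 222.0], 285), (0.25, [290.0, 232.0], 662)]
lid_small [(0.68, [366.0, 247.0], 207)]
tape_roll [(0.9, [285.0, 181.0], 416), (0.19, [104.0, 174.0], 943)]
cup [(0.97, [289.0, 234.0], 652)]
ink_knife [(0.28, [360.0, 189.0], 404)]
cleaner [(0.93, [431.0, 214.0], 1201), (0.55, [223.0, 232.0], 425)]
side [[487.4, 0.0, 254.6], [0.0, 487.4, 193.9], [0.0, 0.0, 1.0]] [-0.209  0.771  0.87 ]
jar_large [(0.88, [345.0, 166.0], 548)]
jar_medium [(0.61, [260.0, 172.0], 370)]
jar_small [(0.77, [303.0, 200.0], 237)]
lid_large [(0.73, [200.0, 263.0], 518)]
lid_medium [(0.44, [305.0, 151.0], 166), (0.42, [258.0, 173.0], 363)]
lid_small [(0.65, [153.0, 234.0], 198)]
tape_roll [(0.55, [267.0, 227.0], 509)]
cup [(0.74, [216.0, 195.0], 618)]
ink_knife [(0.64, [358.0, 149.0], 368), (0.15, [259.0, 173.0], 348)]
cleaner [(0.91, [117.0, 260.0], 1640)]
```

```bash
cat > h.py <<'E'
from plant import *
import cv2,numpy as np
from scipy.optimize import least_squares
from scipy.spatial.transform import Rotation as Ro
# outline rings (z, radius) of each thing
def jar(r,sb,sh,n0,n1,H): return [(0,r),(sb,r),(sh,n0),(H,n1)]
PROF=dict(jar_large=jar(.033,.054,.058,.025,.022,.072),jar_medium=jar(.026,.042,.046,.0195,.017,.060),
 jar_small=jar(.020,.030,.034,.0135,.011,.048),lid_large=[(0,.031),(.018,.031)],lid_medium=[(0,.025),(.018,.025)],
 lid_small=[(0,.019),(.018,.019)],tape_roll=[(0,.037),(.024,.037)],cup=[(0,.026),(.06,.034)],cleaner=[(0,.032),(.12,.032),(.17,.014)])
A=np.linspace(0,2*np.pi,48,endpoint=False)
def proj(p,X):
    c=np.asarray(X)@p["R"].T+p["t"]; q=c@p["mtx"].T; return q[:,:2]/q[:,2:]
def outline(p,name,pos):
    X=np.vstack([np.c_[r*np.cos(A),r*np.sin(A),np.full(48,z)] for z,r in PROF[name]])+pos
    return proj(p,X)
def bbox(u): return np.r_[u.min(0),u.max(0)]
def maskbox(m):
    v,u=np.nonzero(m); return np.array([u.min(),v.min(),u.max()+1,v.max()+1])-.5
def pixel_ray(p,uv):
    d=p["R"].T@np.linalg.solve(p["mtx"],np.r_[uv,1]); return -p["R"].T@p["t"],d/np.linalg.norm(d)
def fit(name,obs,x0,z=None):
    """obs: list of (picture, mask); match model silhouette centroid & extent; returns pos, rms px"""
    def hullc(p,pos):
        h=cv2.convexHull(outline(p,name,pos).astype(np.float32)); M=cv2.moments(h); return np.array([M["m10"],M["m01"]])/M["m00"]
    T=[]
    for p,m in obs:
        v,u=np.nonzero(m); h=cv2.convexHull(np.c_[u,v].astype(np.int32)); M=cv2.moments(h)
        T.append(np.array([M["m10"],M["m01"]])/M["m00"])
    f=lambda x:np.concatenate([hullc(p,np.r_[x[:2],x[2] if z is None else z])-t for (p,_),t in zip(obs,T)])
    r=least_squares(f,x0 if z is None else x0[:2],x_scale=.01,diff_step=1e-3)
    return np.r_[r.x[:2],r.x[2] if z is None else z],np.sqrt(np.mean(r.fun**2))
E
python3 - <<'E'
from h import *
P=[capture(n) for n in ("scene","side")]
for th in PROF:
    obs=[]
    for p in P:
        d=silhouettes(th,p)
        if d: obs.append((p,d[0]["pixels"]))
    if len(obs)<2: print(th,"few",len(obs));continue
    o,d=pixel_ray(*[obs[0][0],obs[0][1].nonzero()[1].mean()],) if 0 else pixel_ray(P[0],np.array(obs[0][1].nonzero())[::-1].mean(1))
    x0=o-d*(o[2]-.02)/d[2]
    a,e=fit(th,obs,x0); b,e2=fit(th,obs,x0,0.)
    print(th,a.round(4),round(e,2),"| z=0:",b.round(4),round(e2,2))
E
python3 - <<'E'
import cv2
for n in("scene","side"):
    i=cv2.imread(f"pics/{n}0.png");cv2.imwrite(f"pics/{n}0b.png",cv2.resize(i[120:320],None,fx=1.56,fy=1.56,interpolation=cv2.INTER_CUBIC))
E
```

```text
jar_large few 1
jar_medium [ 0.6299 -0.0693  0.0015] 0.51 | z=0: [ 0.6297 -0.0696  0.    ] 0.55
jar_small [ 0.4545 -0.0834  0.0014] 0.42 | z=0: [ 0.4544 -0.0838  0.    ] 0.47
lid_large [0.4686 0.2791 0.001 ] 0.57 | z=0: [0.4686 0.2789 0.    ] 0.6
lid_medium [ 6.206e-01 -2.823e-01  4.000e-04] 0.47 | z=0: [ 0.6206 -0.2824  0.    ] 0.47
lid_small [0.6344 0.2925 0.0008] 0.51 | z=0: [0.6344 0.2925 0.    ] 0.53
tape_roll [0.4434 0.0812 0.0016] 0.43 | z=0: [0.4434 0.0808 0.    ] 0.5
cup [ 6.308e-01  9.520e-02 -1.000e-04] 0.52 | z=0: [0.6308 0.0952 0.    ] 0.52
cleaner [ 5.591e-01  4.421e-01 -3.000e-04] 0.39 | z=0: [0.5591 0.4421 0.    ] 0.4
```

View pics/scene0.png

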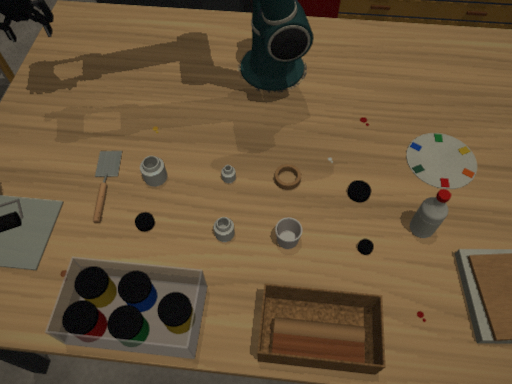

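View pics/side0.png

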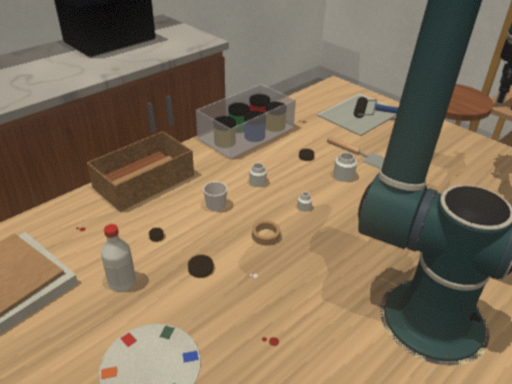

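The scene view shows the large jar at (153,170), medium at (223,229), small at (228,173), and lids at (359,191), (145,222) and (365,247). The side view shows the same things, all separated, so I can grasp with the jaws closing along x. Next I locate the large jar, hover over the large lid and check with the wrist camera.

```bash
cat >> h.py <<'E'
Q=[0,np.sqrt(.5),np.sqrt(.5),0]   # down, jaws close along world x
def look(name,cams=("wrist",),x0=None,z=None,n=2):
    obs=[]
    for c in cams:
        for _ in range(n):
            p=capture(c); d=silhouettes(name,p)
            if x0 is not None: # best candidate near the expected place
                uv=outline(p,name,np.asarray(x0)).mean(0); d=[k for k in d if np.linalg.norm(np.array(k["centre"])-uv)<(40 if c=="wrist" else 15)]
            if d: obs.append((p,d[0]["pixels"])); break
    return fit(name,obs,np.asarray(x0,float),z)+(len(obs),) if obs else None
E
python3 - <<'E'
from h import *
r=look("jar_large",("scene","side"),[.45,-.27,0],None,4);print(r)
r=look("jar_large",("scene","side"),[.45,-.27,0],0.,4);print(r)
goto([.44,.279,.2],Q)
a=look("lid_large",x0=[.469,.279,0],z=0.);print(a)
p=capture("wrist");cv2.imwrite("pics/w0.png",p["img"]);print(-p["R"].T@p["t"],state()["clock"],state()["tool_pos"])
E
```

```text
(array([ 0.47405843, -0.28880306,  0.0010681 ]), np.float64(0.6286989056541857), 2)
(array([ 0.47441815, -0.28946296,  0.        ]), np.float64(0.46833866773079125), 2)
(array([0.46729269, 0.28030399, 0.        ]), np.float64(3.2310160364429447e-07), 1)
[0.44096481 0.34879223 0.3213719 ] 5.95 [0.44033931 0.27860633 0.2000073 ]
```

View pics/w0.png

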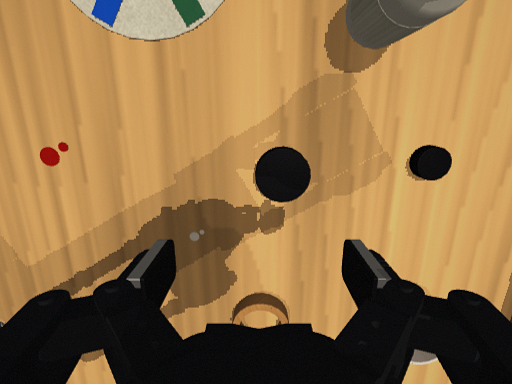

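The wrist view shows the large lid at (283,174) and the small lid at (430,162). The wrist and fixed-camera fits agree to about 1.5 mm, so I pick the large lid now.

```bash
cat >> h.py <<'E'
def pick(x,y,z,opening):
    goto([x,y,z+.06],Q); move_gripper(opening)
    hit=move_linear([x,y,z],max_speed=.08,f_stop=8)
    move_gripper(0.0); s=state()
    print("pick hit",hit,"opening",round(float(s["opening"]),4),"ff",round(float(s["finger_force"]),1),"tcp",np.round(s["tool_pos"],4),"t",round(float(s["clock"]),1))
    return s["tool_pos"][2]
def st(msg=""):
    s=state();print(msg,"tcp",np.round(s["tool_pos"],4),"F",np.round(s["wrist_force"],1),"op",round(float(s["opening"]),4),"t",round(float(s["clock"]),1))
def place(x,y,z,opening,extra=.003,up=.06):
    """lower to nominal z; force stop within +-extra; open and retreat"""
    move_linear([x,y,z+.02],max_speed=.12)
    hit=move_linear([x,y,z-extra],max_speed=.03,f_stop=6); st(f"place hit {hit} nominal z {z:.4f}")
    move_gripper(opening); move_linear([x,y,z+up],max_speed=.15)
E
python3 - <<'E'
from h import *
z=pick(.468,.2796,.020,.085)
move_linear([.468,.2796,.16],max_speed=.2)
goto([.474,-.33,.2],Q)
print(look("jar_large",x0=[.4744,-.2893,0],z=0.)); st()
p=capture("wrist");cv2.imwrite("pics/w1.png",p["img"])
E
```

```text
pick hit False opening 0.0596 ff 63.7 tcp [0.4689 0.2801 0.0216] t 8.0
(array([ 0.47374014, -0.28922867,  0.        ]), np.float64(7.096130056408079e-07), 1)
 tcp [ 0.4745 -0.3291  0.1999] F [-0.3  0.8 -0.6] op 0.0594 t 11.1
```

View pics/w1.png

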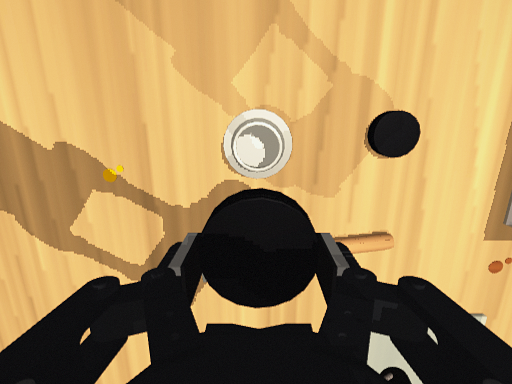

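The jar shows at (257,144) and the lid is held level at (259,248), with the jar position confirmed. I fit the lid's place in the hand, then place it.

```bash
python3 - <<'E'
from h import *
t=state()["tool_pos"]
r=look("lid_large",x0=[t[0],t[1],t[2]-.0216],z=t[2]-.0216);print(r and (r[0]-t,r[1:]))
x,y=.474,-.2893
goto([x,y,.15],Q)
place(x,y,.059+.0216,.085)
goto([.6206,-.33,.2],Q)
print(look("lid_medium",x0=[.6206,-.2824,0],z=0.))
print(look("lid_large",("scene","side"),x0=[x,y,.059]))
p=capture("wrist");cv2.imwrite("pics/w2.png",p["img"]);st()
E
```

```text
(array([ 0.000366  ,  0.00162737, -0.0216    ]), (np.float64(2.7444644809931576e-06), 1))
place hit True nominal z 0.0806 tcp [ 0.4738 -0.2891  0.0805] F [ 0.  -0.4  4.7] op 0.0595 t 12.8
(array([ 0.62131001, -0.28229316,  0.        ]), np.float64(6.189537061444425e-07), 1)
(array([ 0.47469974, -0.28928647,  0.06122176]), np.float64(0.7445247884483193), 2)
 tcp [ 0.6196 -0.3299  0.1998] F [-0.2 -0.6 -0.6] op 0.0848 t 14.8
```

View pics/w2.png

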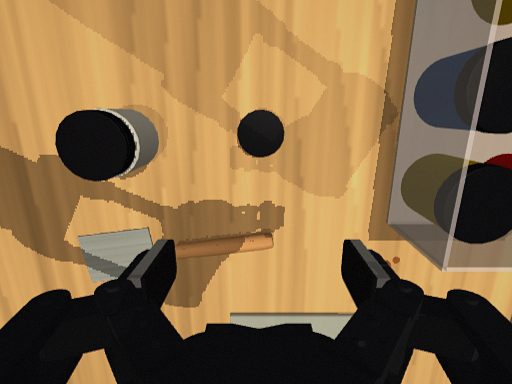

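The large lid sits level on its jar at (100,145), and the stop height matches. The medium lid is at (260,133), clear of the knife handle, which ends at (273,240). I do the medium and small lids next.

```bash
python3 - <<'E'
from h import *
import sys
def do(lid,jar,L,J,seat,op):
    z=pick(L[0],L[1],.020,op); 
    if state()["opening"]<.03: sys.exit("missed")
    move_linear([L[0],L[1],.16],max_speed=.2)
    goto([J[0],J[1]-.05,.2],Q)
    r=look(jar,x0=[*J,0],z=0.); print(jar,r)
    t=state()["tool_pos"]; q=look(lid,x0=[t[0],t[1],t[2]-z],z=t[2]-z); print(lid,"in hand",q and q[0]-t)
    if r and np.hypot(*(r[0][:2]-J))<.006: J=(r[0][:2]+J)/2
    goto([J[0],J[1],z+seat+.05],Q); place(J[0],J[1],seat+z,op)
    print(lid,look(lid,("scene","side"),x0=[*J,seat]),"jar used",J)
do("lid_medium","jar_medium",[.621,-.2823],np.array([.6297,-.0695]),.047,.08)
goto([.634,.25,.2],Q)
r=look("lid_small",x0=[.6344,.2925,0],z=0.);print(r)
L=np.array([.6344,.2925]); L=(L+r[0][:2])/2 if r else L
do("lid_small","jar_small",L,np.array([.4544,-.0836]),.035,.07)
goto([.4544,-.14,.25],Q)
p=capture("wrist");cv2.imwrite("pics/w3.png",p["img"]);st()
E
```

```text
pick hit False opening 0.0479 ff 62.0 tcp [ 0.622  -0.2828  0.0214] t 16.9
jar_medium (array([ 0.62856453, -0.06941027,  0.        ]), np.float64(1.5585219640791936e-06), 1)
lid_medium in hand [ 0.00019479  0.0016994  -0.02144521]
place hit True nominal z 0.0684 tcp [ 0.6288 -0.0693  0.0683] F [-1.4  0.7  4.2] op 0.0476 t 20.2
lid_medium (array([ 0.62961027, -0.06399009,  0.04836968]), np.float64(1.1567497462507967), 2) jar used [ 0.62913226 -0.06945513]
(array([0.63310502, 0.29367379, 0.        ]), np.float64(1.304437305780733e-06), 1)
pick hit False opening 0.0353 ff 60.2 tcp [0.6347 0.2935 0.0213] t 24.9
jar_small (array([ 0.45392259, -0.08251237,  0.        ]), np.float64(5.458480669539607e-07), 1)
lid_small in hand [ 0.00028647  0.00160357 -0.02134027]
place hit True nominal z 0.0563 tcp [ 0.4538 -0.0829  0.0561] F [-1.3  0.9  5.6] op 0.0357 t 29.2
lid_small (array([ 0.4568168 , -0.08170415,  0.03482447]), np.float64(1.0773816789575843), 2) jar used [ 0.45416129 -0.08305618]
 tcp [ 0.4536 -0.1396  0.2486] F [-0.5  0.4 -0.9] op 0.0696 t 31.0
```

View pics/w3.png

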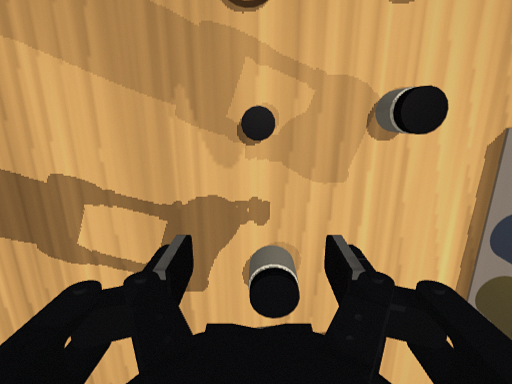

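All three lids are on: small at (257,123), medium at (418,109), large at (274,290). I check the medium lid with the wrist camera, then stack the medium jar.

```bash
cat >> h.py <<'E'
def stack(jar,lid,J,seat,D,zt,zg,op):
    goto([J[0],J[1]-.05,.22],Q); r=look(lid,x0=[*J,seat],z=seat); print(lid,"on jar, offset",r and r[0][:2]-J)
    z=pick(J[0],J[1],zg,op)
    move_linear([J[0],J[1],z+.14],max_speed=.12)
    goto([D[0],D[1]-.0,zt+z+.07],Q); st("above")
    place(D[0],D[1],zt+z,op,up=.09)
    goto([D[0],D[1]-.06,zt+.22],Q)
    for n,h in ((lid,zt+seat),): print(n,look(n,("scene","side"),x0=[*D,h]),look(n,x0=[*D,h],z=h))
E
python3 - <<'E'
from h import *
stack("jar_medium","lid_medium",np.array([.6291,-.0695]),.047,np.array([.474,-.2890]),.077,.028,.08)
p=capture("wrist");q=capture("side");cv2.imwrite("pics/w4.png",np.hstack([p["img"][:,100:420],cv2.resize(q["img"][80:250,270:410],None,fx=2.26,fy=2.26)[:384]]));st()
E
```

```text
lid_medium on jar, offset [-0.00020953  0.00040965]
pick hit False opening 0.051 ff 62.9 tcp [ 0.6302 -0.0697  0.0294] t 34.0
above tcp [ 0.4746 -0.2885  0.1763] F [ 1.   0.1 -1.9] op 0.0513 t 36.4
place hit True nominal z 0.1064 tcp [ 0.4737 -0.2889  0.1062] F [-0.3  0.6  5.8] op 0.051 t 37.6
lid_medium (array([ 0.4752381 , -0.28868547,  0.12469626]), np.float64(0.6628033647707811), 2) (array([ 0.47433996, -0.28815454,  0.124     ]), np.float64(8.241935902218522e-07), 1)
 tcp [ 0.4738 -0.3484  0.296 ] F [ 0.2  0.  -0. ] op 0.0801 t 39.7
```

View pics/w4.png

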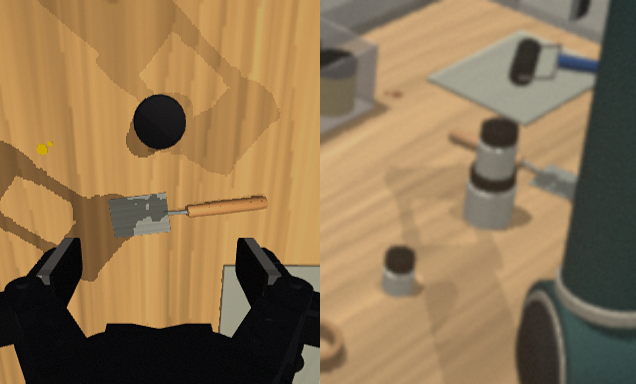

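The composite shows the medium jar upright and centred on the large one: wrist view at (160,122), side crop at (495,165). The small jar comes next.

```bash
python3 - <<'E'
from h import *
stack("jar_small","lid_small",np.array([.4542,-.083]),.035,np.array([.4742,-.2885]),.142,.021,.07)
goto([.40,-.40,.38],Q); pause(.5)
p=capture("scene");q=capture("side");cv2.imwrite("pics/w5.png",np.hstack([cv2.resize(p["img"][110:260,90:250],None,fx=2.26,fy=2.26),cv2.resize(q["img"][80:230,270:410],None,fx=2.26,fy=2.26)]));st()
E
```

```text
lid_small on jar, offset [-0.00020944  0.0001842 ]
pick hit False opening 0.0384 ff 60.6 tcp [ 0.455  -0.0832  0.022 ] t 42.9
above tcp [ 0.4736 -0.2873  0.2327] F [ 0.1  0.1 -0.9] op 0.0384 t 45.1
place hit True nominal z 0.1640 tcp [ 0.474  -0.2885  0.1638] F [-1.1  0.   4.4] op 0.0385 t 46.4
lid_small (array([ 0.47451006, -0.28781286,  0.17801579]), np.float64(0.5370576636366873), 2) (array([ 0.47436289, -0.28822959,  0.177     ]), np.float64(2.6138942785529565e-06), 1)
 tcp [ 0.4002 -0.3998  0.3799] F [0.9 0.3 0.3] op 0.07 t 49.4
```

View pics/w5.png

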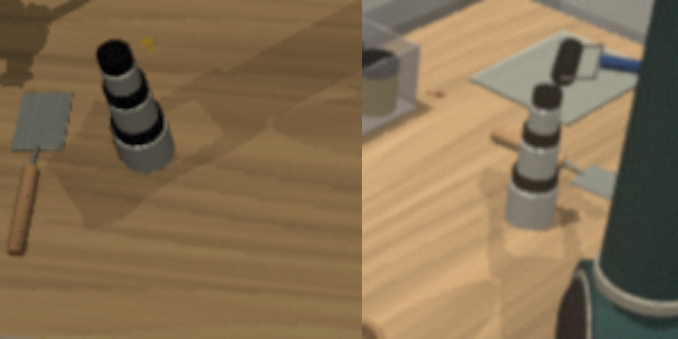

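Both views show the full stack upright and centred, at (137,105) in the left crop and (540,160) in the right, with the robot clear of it.

```bash
python3 -c "
from plant import *
print(close_job())"
```

```text
the job is handed in; nothing more can be done
None
```

All three jars are closed with their own lids and stacked largest to smallest where the large jar stood, and the job was handed in at about 50 s; the final images show the stack upright and centred, but no verdict was returned.

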